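# Close the keeper strap over the ring gauge

## Task

The ring gauge and a brass flange each sit in a pocket of the aluminium nest plate. Lock the ring gauge in for transport: lift the dark steel keeper strap a little by its black grip, swing it about its loose pivot bolt until it lies across the ring gauge's pocket, and let its slot drop over the stud just beyond that pocket, so that the strap lies flat on the plate. Leave the ring gauge and the flange in their pockets.

Things in the scene. Friction and masses are not known exactly. Their poses are not given: they have to be found in the camera images.
- nest_plate: aluminium plate, 150 (x) x 200 (y) x 24 (z) mm, fixed. Origin: centre of its underside; z up; its -x side faces the robot. Two round pockets, 54 mm wide, 18 deep, centred at x = -15, y = +40 and -40 mm; beyond them two studs at x = +23, y = +78 and -78 mm: 10 mm thick, 12 mm high, noses tapered to 4 mm. Each pocket and its stud lie on a line from the pivot at 45 degrees to the plate's x axis
- pivot (a point): foot of the pivot bolt's axis on the plate's top face, at x = -55, y = 0, z = 24 mm in the plate's frame; fixed shank 10 mm thick, head 26 mm wide and 8 mm thick, its underside 34 mm above the plate. Pocket centres are 56 mm and studs 110 mm from this axis
- strap: loose dark steel strap, 156 x 44 x 6 mm, 0.2 kg, flat on the plate between the pockets, its 18 mm hole round the pivot bolt. Origin: hole centre, underside; x along the strap to its slot, z up. Black grip at x = 56, y = 0: 32 mm long (x), 14 wide (y, the way to pinch it), z = 6 to 40 mm. It can rise 28 mm to the bolt's head and must rise over 12 mm to pass a stud; the stud's nose guides it in within 8 mm
- strap_slot (a point): centre of the strap's closed slot at the level of the strap's underside, 110 mm along the strap's x from its origin; the slot is 34 mm long (along the strap) and 24 mm wide, through the strap
- ring_gauge: plain steel ring with knurled rim, 46 mm diameter, 16 mm high, with a bore; loose in one of the two pockets (either one), its top 2 mm below the plate's top face. Origin: centre of its underside
- flange: brass-coloured flange with a raised hub, 40 mm diameter, 16 mm high, loose in the other pocket. Origin: centre of its underside
Things that resemble listed ones, but are neither listed nor needed, are in the scene too. Leave any green look-alike of the flange alone. There is more than one size of the nest_plate; the one meant has the size given above.

How it is judged:
At the end, for the whole second after the job is handed in: The strap lies flat (within 3 mm of the plate, under 3 degrees) and at rest, its slot centre within 14 mm, along each plate axis, of the stud beyond the ring gauge's pocket, so that the stud stands in the slot; the ring gauge and the flange are still down in their pockets (x of strap_slot in the frame of nest_plate between 0.0087821 and 0.0367821 m and ((y of strap_slot in the frame of nest_plate between 0.0638 and 0.0918 m and y of ring_gauge in the frame of nest_plate above 0.02 m) or (y of strap_slot in the frame of nest_plate between -0.0918 and -0.0638 m and y of ring_gauge in the frame of nest_plate below -0.02 m)) and z of strap_slot in the frame of nest_plate between 0.02 and 0.027 m and angle between strap's own z axis and vertical below 0.06 rad and z of strap in the frame of nest_plate between 0.02 and 0.027 m and z of each of ring_gauge, flange in the frame of nest_plate below 0.01 m and linear speed of strap below 0.02 m/s); the robot touches nothing.
It also fails if it takes over 34 s, if anything falls off the work surface, if the arm or the gripper's body presses on something with over 40 N, if the wrist force passes 120 N, or if a joint passes its speed limit or range.

## Robot

A 7-joint arm with a two-finger parallel gripper is mounted at the origin on a cart in front of the work surface, level with it; the furniture and walls round the work are solid. World frame = base frame: x ahead of the robot, y to its left, z up, the work surface at z = 0. Lengths are in m, angles in rad, forces in N, time in s.
With the tool pointing down it reaches from about 0.35 to 0.9 m from the base axis. Payload 7.2 kg.
Tool frame: the origin (TCP) lies on the centre line of the jaws, within the pads' length; the fingertips stand 25 mm ahead of it and the grasp point (between the pads) lies 6 mm ahead of it; z points along the fingers, y is the line along which they close (so a half turn about z gives the same grasp; the last joint's range is limited). The gripper opens to 88 mm and grips with 3 to 60 N. Pads are 20 mm wide; open, the fingers measure 115 mm over their backs; the gripper's body (75 mm by 178 mm) begins 61 mm behind the grasp point.
Start: joints at [-1.19, 0.411, -0.013, 1.596, 0.006, 1.134, -0.082], TCP at [0.271, 0.563, 0.248] pointing down, gripper open.
Joint ranges: [-2.95, 2.95], [-0.29, 1.99], [-1.47, 1.44], [0.14, 2.54], [-1.03, 4.17], [0.13, 1.85], [-2.86, 2.86]. Speed limits (rad/s): [2.39, 2.39, 3.01, 3.01, 3.14, 3.14, 3.14].

## Interface

Orientations are given as [roll, pitch, yaw] about the fixed x, y, z axes, in that order (R = Rz(yaw) Ry(pitch) Rx(roll)).
In Python, from rig import robot, viewer gives the robot as it stands.
- The arm moves only by the shell command python3 -m handwheel 'ROWS' [FORCE]. ROWS is JSON, a list of rows, each a list of 3 entries, a list of its own where there are three numbers: the shift along the world's x, y, z in m, then the turn, a rotation vector about the world's x, y, z in degrees, then the closure, from 0 (fully open) to 1 (shut). A call has 1 to 10 rows; each row is the pose to reach, as a shift and turn from the pose commanded when the call began; what a row does not reach only later rows make up. A row lasts 1/12 s, in which the tool goes at most 41.7 mm and 7.16 degrees, less where a joint would pass 70% of its speed; a pose out of reach is approached as far as the arm can. A call with a gripper value outside its range is refused whole. The fingers move at their own pace and stop on an object; FORCE is the grip in N (left out, the last holds). Time passes only in rows, so rows that repeat a pose let the fingers close. It gives the time, the measured TCP pose, the force, the opening and the grip force at its end, in the units of the state.
- robot.get_obs(): the state, without advancing time (a new reading comes with each control period).
- viewer.snapshot(name): name is "side" or "top"; returns a dict with "frame" (420x560x3 uint8, red, green, blue), "mtx" (3x3 intrinsics, pixels), "view" (4x4, takes a point from world to camera coordinates). Camera axes: x right, y up, looking along -z (the intrinsics and any distortion apply to the point x, -y, -z); pixel columns grow to the right and rows downward; lengths in m; the calibration is good to about 2 mm. A picture is of the moment at which its call begins. There is no depth.
- robot.sign_off(): hands the job in; it is judged then, once.
Trained networks look in a picture, given as the dict that the camera call returned (one of the last four; its "shot" number tells which), for a name from the list of things; names that differ only in an ending like _2 or _b are one class to them, and where a whole thing is asked for, a point or a joint stands for the part that bears it (a point fixed in the world has none). Each returns a list of dicts, best first, with "conf" (0 to 1); they miss things now and then, are a little off and sometimes report something else, mostly with a low value. They report only what shows in the picture. A call takes as long as a camera call. They do not tell look-alikes from the thing itself.
- viewer.search_frame(picture, label): "point" ([column, row] in pixels, amid what is visible of it).
- viewer.landmark_of(picture, label): "point" ([column, row] in pixels: a listed point, or the origin of a listed thing).
The state is a dict: "time": time; "q": joint angles; "qd": joint speeds; "tau": joint torques, N m; "ee_pos": TCP position; "eef_rot": TCP orientation; "contact_force": force on the tool from outside, world axes, zero at the start; "torque": the same for the moment, N m; "grip_width": finger opening in m; "grasp_force": force on a finger pad.
Only numpy, scipy, OpenCV 4.12 (cv2) and the standard library are available. Lean on these libraries where they do the work, as an engineer would, in place of code of your own. Each camera call takes 0.05 s, during which the arm holds its last target. There are 200 camera calls.

## Working session

There is one attempt and no reset: what is moved stays moved. The work goes in short steps, Python scripts to look and compute and a shell command to move; the robot and the scene stay as the last step left them, time stands still between calls to the robot, and variables do not carry over. Pictures are saved under pics/ and viewed, at most 10 in all, crops included, and the job is handed in when it is done.

```bash
mkdir -p pics; cat > h.py <<'E'
import numpy as np, cv2
from rig import robot, viewer
def ray(s,p):
    K=np.array(s["mtx"]);V=np.array(s["view"]);d=np.linalg.inv(K)@[p[0],p[1],1]
    R=V[:3,:3];return -R.T@V[:3,3], R.T@(d*[1,-1,-1])
def atz(s,p,z):
    o,d=ray(s,p);return o+d*(z-o[2])/d[2]
def proj(s,P):
    V=np.array(s["view"]);c=V[:3,:3]@P+V[:3,3];u=np.array(s["mtx"])@(c*[1,-1,-1]);return u[:2]/u[2]
def tri(a,p,b,q):
    o1,d1=ray(a,p);o2,d2=ray(b,q)
    t=np.linalg.lstsq(np.c_[d1,-d2],o2-o1,rcond=None)[0]
    A=o1+d1*t[0];B=o2+d2*t[1];return (A+B)/2,np.linalg.norm(A-B)
E
python3 - <<'E'
from h import *
np.set_printoptions(precision=4,suppress=True)
S={}
for n in("top","side"):
    s=S[n]=viewer.snapshot(n);cv2.imwrite(f"pics/{n}0.png",cv2.cvtColor(s["frame"],cv2.COLOR_RGB2BGR))
    print(n,s.keys(),ray(s,(280,210)))
    for l in("nest_plate","pivot","strap","strap_slot","ring_gauge","flange"):
        try: r=viewer.landmark_of(s,l)
        except Exception as e: r=[];print(e)
        for d in r[:3]: 
            z={"nest_plate":0,"pivot":.024,"strap":.024,"strap_slot":.024}.get(l,.006)
            print(n,l,np.round(d["point"],1),round(d["conf"],2),atz(s,d["point"],z))
print(robot.get_obs())
E
```

```text
top dict_keys(['frame', 'mtx', 'view', 'shot']) (array([ 0.4396, -0.0675,  1.0126]), array([ 0.0476, -0.0018, -0.9989]))
top nest_plate [391.9 222.7] 0.75 [ 0.4621 -0.2827  0.    ]
top nest_plate [227.7 185.3] 0.73 [0.5358 0.0304 0.    ]
top pivot [230.6 208.1] 0.88 [0.4908 0.0228 0.024 ]
top pivot [393.6 241.6] 0.71 [ 0.4265 -0.2801  0.024 ]
top strap [226.7 210.2] 0.62 [0.4869 0.03   0.024 ]
top strap [250.5 186.9] 0.15 [ 0.5302 -0.0145  0.024 ]
top strap_slot [221.7 150.4] 0.83 [0.5993 0.0393 0.024 ]
top ring_gauge [254.7 187.1] 0.73 [ 0.5315 -0.0215  0.006 ]
top flange [210.4 188.6] 0.76 [0.5291 0.0627 0.006 ]
top flange [200.8 258.2] 0.61 [0.3974 0.0808 0.006 ]
side dict_keys(['frame', 'mtx', 'view', 'shot']) (array([ 0.04  , -0.78  ,  0.5122]), array([ 0.4907,  0.7373, -0.4643]))
side nest_plate [327.7 299.8] 0.91 [ 0.4675 -0.2774  0.    ]
side nest_plate [267.1 217.5] 0.85 [0.5387 0.0203 0.    ]
side pivot [245.5 211.9] 0.95 [0.4912 0.0299 0.024 ]
side pivot [307.7 299.4] 0.76 [ 0.4221 -0.2822  0.024 ]
side pivot [268.8 220.4] 0.6 [ 0.5115 -0.0297  0.024 ]
side strap [243.  213.2] 0.66 [0.4839 0.0278 0.024 ]
side strap_slot [282.  194.5] 0.97 [0.6018 0.0554 0.024 ]
side ring_gauge [270.7 220.9] 0.5 [ 0.531  -0.0061  0.006 ]
side flange [196.3 219.4] 0.54 [0.4039 0.0904 0.006 ]
{'time': 0.7, 'q': array([-1.1902,  0.4111, -0.0127,  1.5962,  0.0056,  1.1343, -0.0822]), 'qd': array([-0.0004,  0.0005, -0.0005,  0.0003, -0.0006,  0.0009, -0.0014]), 'tau': array([ -0.001 , -58.7568,   0.6398, -29.1339,  -0.0539,   0.01  ,
         0.    ]), 'ee_pos': array([0.2712, 0.5631, 0.2477]), 'eef_rot': array([ 3.1415, -0.    ,  2.6928]), 'contact_force': array([ 0.4821, -0.6378,  0.3101]), 'torque': array([ 0.0187, -0.0441, -0.0073]), 'grasp_force': 0.0, 'grip_width': 0.08802677048741328}
```

View pics/top0.png

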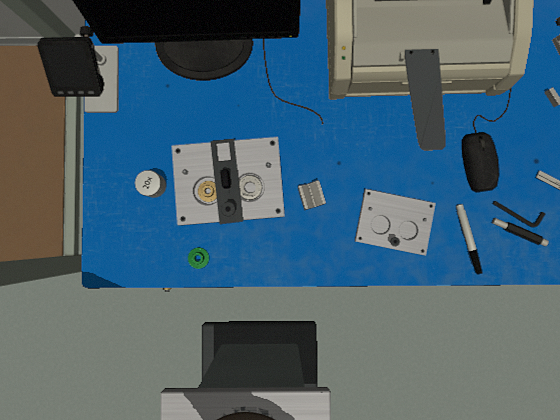

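View pics/side0.png

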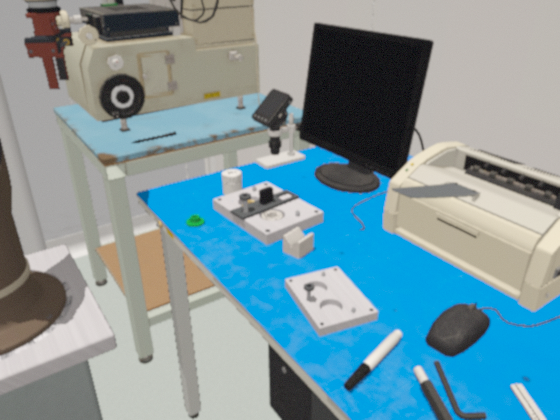

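```bash
python3 - <<'E'
from h import *
from scipy.optimize import least_squares
np.set_printoptions(precision=4,suppress=True)
s=viewer.snapshot("top");f=s["frame"].astype(int)
# plate = everything not blue, in window; outline = visible hull of the box 0..24 mm
m=((f[...,2]-f[...,0])<60).astype(np.uint8);w=np.zeros_like(m);w[128:236,167:292]=1;m*=w
n,lab,st,_=cv2.connectedComponentsWithStats(m);k=1+st[1:,4].argmax();m=(lab==k).astype(np.uint8)
print(st[k])
def mask(v):
    x,y,a=v;c,si=np.cos(a),np.sin(a)
    P=[proj(s,np.array([x+c*u-si*t,y+si*u+c*t,z])) for u in(-.075,.075) for t in(-.1,.1) for z in(0,.024)]
    h=cv2.convexHull(np.array(P,np.float32));i=np.zeros_like(m);cv2.fillConvexPoly(i,np.round(h*16).astype(int),1,shift=4);return i
from scipy.optimize import minimize
r=minimize(lambda v:(mask(v)!=m).sum(),[.536,.028,-.05],method="Nelder-Mead",options=dict(initial_simplex=[[.536,.028,-.05],[.546,.028,-.05],[.536,.038,-.05],[.536,.028,.1]]))
print(r.x,r.fun,m.sum());x,y,a=r.x
R=np.array([[np.cos(a),-np.sin(a)],[np.sin(a),np.cos(a)]])
im=cv2.cvtColor(s["frame"],cv2.COLOR_RGB2BGR)
im=cv2.resize(im[120:240,160:300],None,fx=5,fy=5,interpolation=cv2.INTER_CUBIC)
for n,p,z in(("pivothead",(-.055,0),.066),("grip",(.001,0),.064),("stud+",(.023,.078),.036),("stud-",(.023,-.078),.036),("pk+",(-.015,.04),.024),("pk-",(-.015,-.04),.024)):
    W=np.r_[R@p+[x,y],z];q=proj(s,W);print(n,W,q)
    cv2.circle(im,tuple(int(t) for t in (q-[160,120]+.5)*5),4,(0,0,255),1)
cv2.imwrite("pics/c1.png",im)
E
```

```text
[ 171  137  114   88 8724]
[0.5426 0.0286 0.0739] 171.0 8724
pivothead [0.4877 0.0245 0.066 ] [227.4773 208.6429]
grip [0.5436 0.0286 0.064 ] [225.2479 177.6277]
stud+ [0.5597 0.108  0.036 ] [183.7911 170.8264]
stud- [ 0.5713 -0.0475  0.036 ] [267.9467 164.1079]
pk+ [0.5246 0.0673 0.024 ] [206.6907 190.1631]
pk- [ 0.5306 -0.0124  0.024 ] [249.4169 186.7382]
```

View pics/c1.png

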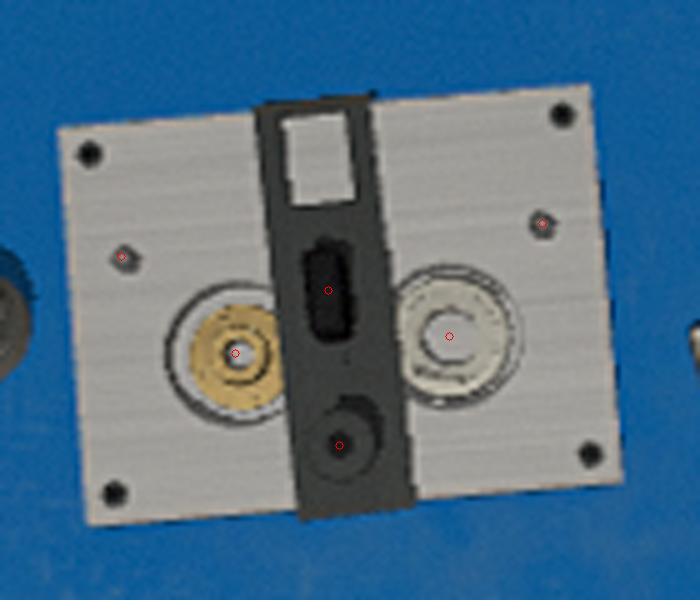

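The fit is good: the plate's pivot is at (0.488, 0.0245) with a yaw of 4.2°. The ring gauge is in the right-hand (-y) pocket, and its stud is at (0.571, -0.0475). The strap points at about 5.6°. I'll approach now.

```bash
python3 -m handwheel '[[[0.018,-0.035,0],[0,0,4],0.4],[[0.037,-0.071,0],[0,0,8],0.4],[[0.055,-0.107,0],[0,0,12],0.4],[[0.073,-0.142,0],[0,0,16],0.4],[[0.091,-0.178,0],[0,0,20],0.4],[[0.11,-0.214,0],[0,0,24],0.4],[[0.128,-0.249,0],[0,0,28],0.4],[[0.146,-0.285,0],[0,0,31.3],0.4],[[0.164,-0.32,0],[0,0,31.3],0.4],[[0.182,-0.355,0],[0,0,31.3],0.4]]' 30; python3 -m handwheel '[[[0.018,-0.035,-0.01],[0,0,0],0.4],[[0.037,-0.071,-0.02],[0,0,0],0.4],[[0.055,-0.107,-0.03],[0,0,0],0.4],[[0.073,-0.142,-0.06],[0,0,0],0.4],[[0.091,-0.178,-0.09],[0,0,0],0.4],[[0.091,-0.178,-0.1],[0,0,0],0.4],[[0.091,-0.178,-0.1],[0,0,0],0.4],[[0.091,-0.178,-0.1],[0,0,0],0.4]]'
python3 - <<'E'
from h import *
np.set_printoptions(precision=4,suppress=True)
print(robot.get_obs())
E
```

```text
time: 1.58
ee_pos: [0.4538, 0.2062, 0.2481]
eef_rot: [3.141, 0.001, -3.044]
contact_force: [0.5, 0.4, 1.0]
grip_width: 0.0528
grasp_force: 0.0
time: 2.25
ee_pos: [0.5436, 0.0296, 0.1469]
eef_rot: [-3.142, -0.002, -3.046]
contact_force: [1.3, 1.0, -0.8]
grip_width: 0.0527
grasp_force: 0.0
{'time': 2.25, 'q': array([-0.2826,  0.3886,  0.1773,  1.9088, -0.0887,  0.8541,  1.6066]), 'qd': array([-0.0343, -0.0399, -0.0218, -0.0202, -0.0008,  0.012 , -0.008 ]), 'tau': array([  1.8043, -49.3293,   3.9703, -23.2253,   0.1541,  -0.1463,
         0.2067]), 'ee_pos': array([0.5436, 0.0296, 0.1469]), 'eef_rot': array([-3.1415, -0.0024, -3.046 ]), 'contact_force': array([ 1.3497,  1.0309, -0.822 ]), 'torque': array([0.1217, 0.0001, 0.04  ]), 'grasp_force': 0.0, 'grip_width': 0.05271386794927089}
```

```bash
python3 -m handwheel '[[[0,0,-0.03],[0,0,0],0.4],[[0,0,-0.06],[0,0,0],0.4],[[0,0,-0.08],[0,0,0],0.4],[[0,0,-0.087],[0,0,0],0.4],[[0,0,-0.087],[0,0,0],0.4]]'; python3 -m handwheel '[[[0,0,0],[0,0,0],1],[[0,0,0],[0,0,0],1],[[0,0,0],[0,0,0],1],[[0,0,0],[0,0,0],1],[[0,0,0],[0,0,0],1],[[0,0,0],[0,0,0],1],[[0,0,0],[0,0,0],1]]' 30
python3 - <<'E'
from h import *
for n in("top","side"):
    s=viewer.snapshot(n);im=cv2.cvtColor(s["frame"],cv2.COLOR_RGB2BGR)
    r,c=(120,160) if n=="top" else (150,190)
    cv2.imwrite(f"pics/g{n}.png",cv2.resize(im[r:r+120,c:c+140],None,fx=3,fy=3,interpolation=cv2.INTER_CUBIC))
a=[cv2.imread(f"pics/g{n}.png") for n in("top","side")];cv2.imwrite("pics/g.png",cv2.resize(cv2.hconcat(a),(798,342)))
E
```

```text
time: 2.67
ee_pos: [0.5436, 0.0318, 0.0604]
eef_rot: [3.141, -0.001, -3.042]
contact_force: [0.3, 1.1, 0.9]
grip_width: 0.0526
grasp_force: 0.0
time: 3.25
ee_pos: [0.5445, 0.0303, 0.0611]
eef_rot: [3.141, 0.001, -3.044]
contact_force: [-1.1, 1.0, 3.7]
grip_width: 0.0139
grasp_force: 30.0
```

View pics/g.png

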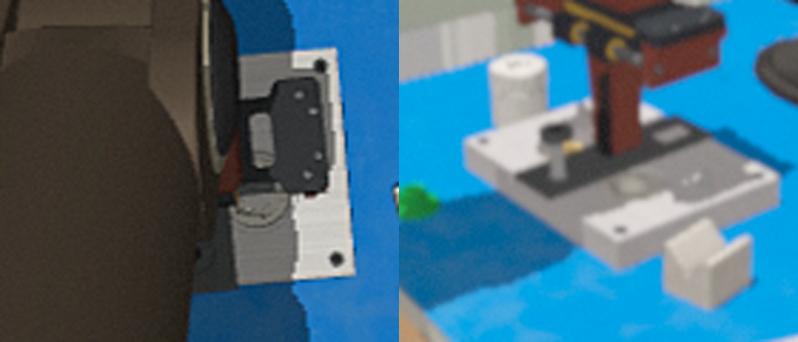

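The side crop shows the fingers on the grip and the strap flat, and the measured width is 13.9 mm. Next I'll lift 20 mm.

```bash
python3 -m handwheel '[[[0,0,0],[0,0,0],1],[[0,0,0],[0,0,0],1],[[0,0,0.005],[0,0,0],1],[[0,0,0.01],[0,0,0],1],[[0,0,0.015],[0,0,0],1],[[0,0,0.02],[0,0,0],1],[[0,0,0.02],[0,0,0],1],[[0,0,0.02],[0,0,0],1]]' 55
python3 - <<'E'
from h import *
t=np.radians
o=robot.get_obs();print(o["ee_pos"],o["contact_force"],o["torque"])
p=np.array([.4877,.0245])
for k in range(0,11):
    a0=t(5.6);a=a0-t(46.4)*k/10;print(k,-4.64*k,np.round(.056*np.array([np.cos(a)-np.cos(a0),np.sin(a)-np.sin(a0)]),4))
E
```

```text
time: 4.02
ee_pos: [0.5444, 0.0301, 0.0811]
eef_rot: [3.142, 0.001, -3.044]
contact_force: [0.0, 0.3, -2.5]
grip_width: 0.0139
grasp_force: 55.0
[0.54439964 0.03009455 0.08106351] [ 0.02578892  0.26067062 -2.47589432] [ 0.00696283 -0.04166844 -0.018757  ]
0 -0.0 [0. 0.]
1 -4.64 [ 0.0003 -0.0045]
2 -9.28 [ 0.0002 -0.0091]
3 -13.919999999999998 [-0.0003 -0.0136]
4 -18.56 [-0.0012 -0.018 ]
5 -23.2 [-0.0024 -0.0224]
6 -27.839999999999996 [-0.0039 -0.0267]
7 -32.48 [-0.0058 -0.0308]
8 -37.12 [-0.008  -0.0347]
9 -41.76 [-0.0105 -0.0385]
10 -46.4 [-0.0133 -0.0421]
```

```bash
python3 -m handwheel '[[[0,-0.0045,0],[0,0,-4.64],1],[[0,-0.009,0],[0,0,-9.28],1],[[-0.0005,-0.0136,0],[0,0,-13.92],1],[[-0.0014,-0.018,0],[0,0,-18.56],1],[[-0.0027,-0.0224,0],[0,0,-23.2],1],[[-0.0043,-0.0267,0],[0,0,-27.84],1],[[-0.0063,-0.0308,0],[0,0,-32.48],1],[[-0.0086,-0.0347,0],[0,0,-37.12],1],[[-0.0112,-0.0385,0],[0,0,-41.76],1],[[-0.0141,-0.0421,0],[0,0,-46.4],1]]'
python3 -m handwheel '[[[0,0,0],[0,0,0],1],[[0,0,0],[0,0,0],1],[[0,0,0],[0,0,0],1]]'
python3 - <<'E'
from h import *
S=[]
for n in("top","side"):
    s=viewer.snapshot(n);im=cv2.cvtColor(s["frame"],cv2.COLOR_RGB2BGR)
    r,c=(120,160) if n=="top" else (150,190)
    S.append(cv2.resize(im[r:r+120,c:c+140],(399,342),interpolation=cv2.INTER_CUBIC))
    d=viewer.landmark_of(s,"strap_slot")
    for e in d[:2]: print(n,e["conf"],e["point"],atz(s,e["point"],.044))
    print(proj(s,np.array([.571,-.0473,.044])))
cv2.imwrite("pics/sw.png",cv2.hconcat(S))
E
```

```text
time: 4.85
ee_pos: [0.5298, -0.0122, 0.0804]
eef_rot: [-3.141, -0.0, 2.425]
contact_force: [-0.7, 0.1, -1.5]
grip_width: 0.0141
grasp_force: 55.0
time: 5.1
ee_pos: [0.5302, -0.0116, 0.0806]
eef_rot: [3.142, -0.0, 2.432]
contact_force: [-0.1, 0.2, -1.4]
grip_width: 0.0142
grasp_force: 55.0
top 0.52 [268.2, 161.7] [ 0.57461887 -0.04818443  0.044     ]
[267.72866168 163.66241812]
side 0.9 [297.5, 205.9] [ 0.57476527 -0.04205047  0.044     ]
[297.5036853  207.33208691]
```

View pics/sw.png

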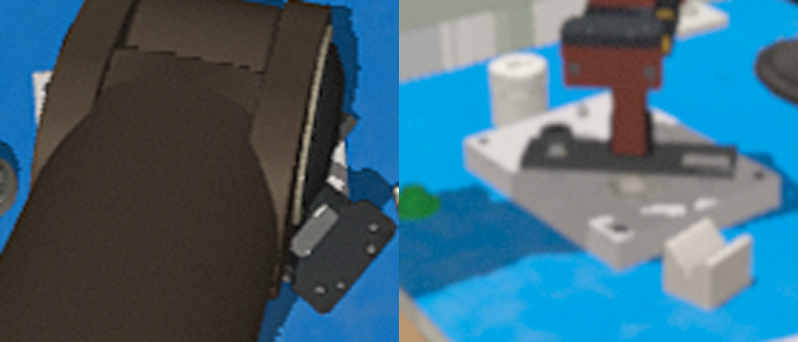

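The strap is level and raised, and its slot is over the stud to within about 4 mm. Lowering it now.

```bash
python3 -m handwheel '[[[0,0,-0.004],[0,0,0],1],[[0,0,-0.008],[0,0,0],1],[[0,0,-0.012],[0,0,0],1],[[0,0,-0.015],[0,0,0],1],[[0,0,-0.018],[0,0,0],1],[[0,0,-0.0195],[0,0,0],1],[[0,0,-0.0195],[0,0,0],1],[[0,0,-0.0195],[0,0,0],1]]'
python3 - <<'E'
from h import *
s=viewer.snapshot("side")
for e in viewer.landmark_of(s,"strap_slot")[:2]: print(e["conf"],e["point"],atz(s,e["point"],.024))
im=cv2.cvtColor(s["frame"],cv2.COLOR_RGB2BGR)
cv2.imwrite("pics/dn.png",cv2.resize(im[150:270,190:330],(700,600),interpolation=cv2.INTER_CUBIC))
E
```

```text
time: 5.97
ee_pos: [0.53, -0.012, 0.0611]
eef_rot: [-3.142, -0.0, 2.429]
contact_force: [-0.5, -0.1, 0.4]
grip_width: 0.0138
grasp_force: 55.0
0.59 [295.2, 212.7] [ 0.57534897 -0.03319748  0.024     ]
```

View pics/dn.png

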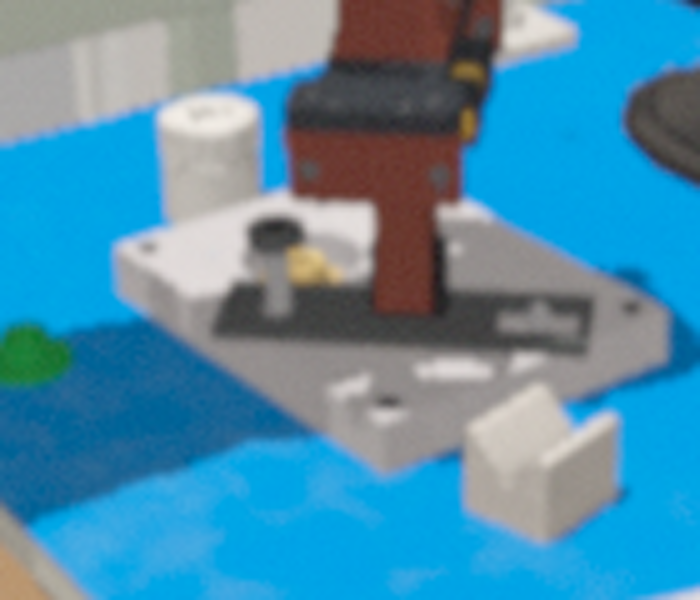

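The stud stands in the slot and the strap is flat. I'll release and back off.

```bash
python3 -m handwheel '[[[0,0,0],[0,0,0],0.5],[[0,0,0],[0,0,0],0.5],[[0,0,0],[0,0,0],0.5],[[0,0,0],[0,0,0],0.5],[[0,0,0],[0,0,0],0.5],[[0,0,0],[0,0,0],0.5]]'; python3 -m handwheel '[[[0,0,0.015],[0,0,0],0.5],[[0,0,0.04],[0,0,0],0.5],[[0,0,0.08],[0,0,0],0.5],[[0,0,0.12],[0,0,0],0.5],[[0,0.04,0.15],[0,0,0],0.5],[[-0.02,0.075,0.17],[0,0,0],0.5],[[-0.04,0.11,0.18],[0,0,0],0.5],[[-0.06,0.145,0.18],[0,0,0],0.5],[[-0.08,0.18,0.18],[0,0,0],0.5],[[-0.1,0.215,0.18],[0,0,0],0.5]]'; python3 -m handwheel '[[[-0.03,0.025,0],[0,0,0],0.5],[[-0.06,0.05,0],[0,0,0],0.5],[[-0.08,0.08,0],[0,0,0],0.5],[[-0.08,0.11,0],[0,0,0],0.5],[[-0.08,0.14,0],[0,0,0],0.5],[[-0.08,0.14,0],[0,0,0],0.5],[[-0.08,0.14,0],[0,0,0],0.5]]'
python3 - <<'E'
from h import *
S=[]
for n in("top","side"):
    s=viewer.snapshot(n);im=cv2.cvtColor(s["frame"],cv2.COLOR_RGB2BGR)
    r,c=(120,160) if n=="top" else (150,190)
    S.append(cv2.resize(im[r:r+120,c:c+140],(399,342),interpolation=cv2.INTER_CUBIC))
    for e in viewer.landmark_of(s,"strap_slot")[:2]: print(n,e["conf"],e["point"],atz(s,e["point"],.024))
cv2.imwrite("pics/end.png",cv2.hconcat(S))
E
```

```text
time: 6.57
ee_pos: [0.5302, -0.012, 0.0612]
eef_rot: [3.141, 0.0, 2.429]
contact_force: [-1.3, 0.4, 0.3]
grip_width: 0.0434
grasp_force: 0.0
time: 7.4
ee_pos: [0.432, 0.1993, 0.2419]
eef_rot: [3.14, 0.0, 2.429]
contact_force: [-0.2, 0.7, -0.1]
grip_width: 0.0445
grasp_force: 0.0
time: 7.98
ee_pos: [0.3525, 0.3389, 0.2408]
eef_rot: [-3.141, 0.0, 2.432]
contact_force: [-0.3, -1.3, -0.3]
grip_width: 0.0442
grasp_force: 0.0
top 0.75 [266.0, 166.8] [ 0.56782242 -0.04361451  0.024     ]
side 0.9 [297.8, 216.4] [ 0.57027244 -0.0496132   0.024     ]
```

View pics/end.png

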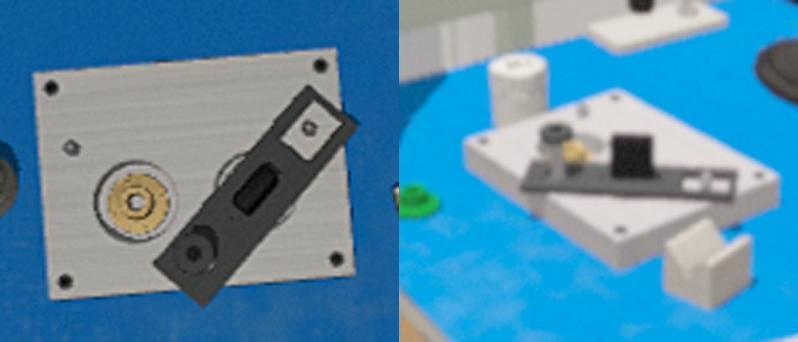

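The strap lies flat across the ring gauge's pocket with the stud centred in its slot, at crop (310,128). The flange is still in its pocket, and the robot is clear.

```bash
python3 -c "
from rig import robot
print(robot.sign_off())"
```

```text
the job is handed in; nothing more can be done
None
```

The strap is locked across the ring gauge's pocket, flat on the plate with the stud in its slot. The flange is visibly in its pocket, and the ring gauge, now mostly under the strap, was not touched. The job is handed in at about 8 s, but sign-off gave no verdict.

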